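Tip the sorting tray into the inspection bin under the magnifier

ROBOT

A 6-joint arm with a two-finger parallel gripper is mounted at the origin on a cart in front of the work surface, level with it; the furniture and walls round the work are solid. World frame = base frame: x ahead of the robot, y to its left, z up, the work surface at z = 0. Lengths are in m, angles in degrees, forces in N, time in s.
With the tool pointing down it reaches from about 0.35 to 0.975 m from the base axis. Payload 4.9 kg.
Tool frame: the origin (TCP) lies on the centre line of the jaws, within the pads' length; the fingertips stand 17 mm ahead of it and the grasp point (between the pads) lies 2 mm behind it (tip_extent is the z of the fingertips in the tool frame, in m); z points along the fingers, y is the line along which they close (so a half turn about z gives the same grasp; the last joint's range is limited). The gripper opens to 85 mm and grips with 20 to 120 N. Pads are 22 mm wide; open, the fingers measure 114 mm over their backs; the gripper's body (76 mm by 85 mm) begins 54 mm behind the grasp point. The pads swing forward as they close: fully open they stand 13 mm farther back than shut.
Start: joints at [-82.449, 3.019, 92.412, -0, 84.569, -6.818], TCP at [0.155, -0.605, 0.248] pointing down, gripper open.
Joint ranges: [-172.51, 172.51], [-57.92, 126.97], [3.15, 148.05], [-58.71, 238.71], [5.1, 150.11], [-179.66, 179.66]. Speed limits (degrees/s): [147.25, 147.25, 180, 180, 180, 180].

INTERFACE

Orientations are given as [roll, pitch, yaw] about the fixed x, y, z axes, in that order (R = Rz(yaw) Ry(pitch) Rx(roll)).
In Python, from station import * gives the robot as it stands.
- The arm moves only by the tool send_rows, never from a script. Its argument "motion" is a list of rows, each a list of 3 entries, a list of its own where there are three numbers: the closure in counts, from 0 (fully open) to 255 (shut), then the shift along the tool's x, y, z in m, then the turn about the tool's z in rad. In form: [[hand, [tx, ty, tz], roll], ...]. A call has 1 to 5 rows; each row shifts and turns the commanded pose from where the row before left it, along the tool's axes as they then stand; what a row does not reach is not made up. A row lasts 1/10 s, in which the tool goes at most 50 mm and 8.59 degrees, less where a joint would pass 70% of its speed; a pose out of reach is approached as far as the arm can. A call is refused whole if a number of a shift passes 0.05 or a number of a turn 0.15, either way. A call with a gripper value outside its range is refused whole. The fingers move at their own pace and stop on an object; "force" is the grip in N (left out, the last holds). Time passes only in rows, so rows that do not move let the fingers close. It gives the time, the measured TCP pose, the force, the opening and the grip force at its end, in the units of the state.
- state(): the state, without advancing time (a new reading comes with each control period).
- read_camera(name): name is "scene" or "side" or "wrist"; returns a dict with "frame" (400x640x3 uint8, red, green, blue), "mtx" (3x3 intrinsics, pixels), "extrinsics" (4x4, takes a point from camera to world coordinates); the wrist camera has in their place "mount" (4x4, takes a point from camera to tool coordinates, whose origin is the TCP and whose axes are the flange's). Camera axes: x right, y up, looking along -z (the intrinsics and any distortion apply to the point x, -y, -z); pixel columns grow to the right and rows downward; lengths in m; the calibration is good to about 2 mm. The wrist camera is an equidistant fisheye: a pixel r from the principal point sees the ray r / f radians off the axis. A picture is of the moment at which its call begins: read the wrist's pose just before it. There is no depth.
- sign_off(): hands the job in; it is judged then, once.
Trained networks look in the newest picture that a camera, given by its name, has taken for a name from the list of things; names that differ only in an ending like _2 or _b are one class to them, and where a whole thing is asked for, a point or a joint stands for the part that bears it (a point fixed in the world has none). Each returns a list of dicts, best first, with "confidence" (0 to 1); they miss things now and then, are a little off and sometimes report something else, mostly with a low value. They report only what shows in the picture. A call takes as long as a camera call.
- search_frame(camera, target): "centre" ([x, y, z] in m, in world coordinates, good to about 4 mm: the middle of the surface that is visible of it).
- masks_of(camera, target): "mask" (400x640 bool, what is visible of it).
- place_of(camera, target): "centre" ([x, y, z] in m, in world coordinates, good to about 4 mm: a listed point, or the origin of a listed thing).
The state is a dict: "time_s": time; "joint_pos": joint angles; "qvel": joint speeds; "joint_efforts": joint torques, N m; "tcp_pos": TCP position; "eef_rot": TCP orientation; "ft_force": force on the tool from outside, world axes, zero at the start; "ft_torque": the same for the moment, N m; "grip_width": opening from 0.0 (shut) to 1.0 (fully open); "gripper_force": force on a finger pad.
Only numpy, scipy, OpenCV 4.12 (cv2) and the standard library are available. Lean on these libraries where they do the work, as an engineer would, in place of code of your own. Each camera call takes 0.05 s, during which the arm holds its last target. There are 200 camera calls.

TASK

The three parts on the steel tray are to be inspected in the yellow bin: swing the magnifier a full quarter turn aside so that the bin is open, lift the tray level by its black-sleeved handle and tip it low over the bin so that all three parts slide off into it, without touching the parts with the fingers or knocking the magnifier with the tray. Then set the empty tray back down flat in the middle of its blue mat, and last swing the magnifier back so that its lens is centred over the bin. Leave the beaker, the stopper and the roll of tape undisturbed.

Things in the scene. Friction and masses are not known exactly. Their poses are not given: they have to be found in the camera images.
- tray: Loose bright steel tray, 160 long (its x) x 114 wide (y), 0.28 kg; floor 3 thick, walls 3 thick, 26 high at the sides and back (-x); front (+x) open. Polished: parts start sliding at about 11 to 17 degrees of tilt. A basket handle (bar along y on two posts, 122 over all) spans its middle. Origin: centre of the underside, z up. Starts on the mat, mouth roughly towards the robot.
- tray_handle (a point): Middle of the handle bar of the tray, 85 mm above the tray's underside, straight over its centre. The bar's sleeved part is black plastic, 14.5 mm thick along x, 18 mm tall, 70 mm long along y, flat sided; pinch it along the tray's x. Axes as the tray's.
- tray_mouth (a point): Middle of the front edge of the tray's floor, at the open end (+80 mm in x from the tray's centre, 3 mm above its underside). Axes as the tray's.
- puck: Loose black round heating block, 57 mm diameter, 21 high, 0.16 kg, lying in the back of the tray. Origin: centre of the underside.
- cutter: Loose blue tube cutter block, 22 x 60 x 18 mm, 0.03 kg, lying in the tray beside the black block, length along the tray. Origin: centre of the underside.
- case: Loose flat green needle case, 34 x 78 x 11 mm, 0.02 kg, lying crosswise in the front half of the tray. Origin: centre of the underside.
- mat: Blue rubber bench mat with black edge, 210 x 210 x 3 thick, fixed to the bench. Origin: centre of the underside. It lies left or right of the bench's middle, the bin on the other side.
- bin_in (a point): Centre of the inner floor of the yellow plastic bin, 5 mm above the bench. The bin is fixed, open topped, 190 x 190 mm outside, walls 5 mm, rim 60 mm above the bench. Its x axis points from the bin towards the magnifier's post.
- stand: Fixed stand of the magnifier: base of radius 40 mm and a thin upright post whose axis is 140 mm from the bin's centre along the bin's x, away from the robot. Origin: centre of the base's underside, on the post's axis, which is the hinge axis. The magnifier is carried at its top.
- magnifier (a joint): Swing of the magnifier about the vertical post (rad), range -1.7 to 1.7, positive anticlockwise from above. At 0 the arm points along the stand's -x and the lens is exactly over the bin; beyond 1.3 either way the bin is open. It stays where it is left (friction of about 0.08 N m).
- lens (a point): Centre of the magnifier's round lens (white frame, 102 mm over all, 12 thick), 140 mm from the hinge axis and 150 mm above the bench; the arm ends there, 191 mm from the hinge axis.
- lens_knob (a point): Grip point on the magnifier's upright red round knob on the arm between post and lens: knob 16 mm diameter, standing 154 to 206 mm above the bench, 65 mm from the hinge axis on the arm's line; this point is 185 mm above the bench. The arm, lens frame and hinge cap below the knob reach up to 157 mm.
- beaker_50: Bystander: small glass beaker, 44 mm diameter, 57 high, on the bench near the middle, towards the back. Origin: centre of the underside.
- rubber_stopper: Bystander: red tapered rubber stopper, 33 mm diameter, 28 high, near the front middle of the bench. Origin: centre of the underside.
- tape_roll: Bystander: roll of beige tape, 67 mm diameter, 19 high, at the left of the bench. Origin: centre of the underside.

How it is judged:
By the outcome, as a careful person would: the job done as asked, in the order asked, and still so for the second after the job is handed in, with the robot touching nothing.
It also fails if it takes over 72 s, if anything falls off the work surface, if the arm or the gripper's body presses on something with over 40 N, if the wrist force passes 120 N, or if a joint passes its speed limit or range.

## Working session

There is one attempt and no reset: what is moved stays moved. The work goes in short steps, Python scripts to look and compute and a tool call to move; the robot and the scene stay as the last step left them, time stands still between calls to the robot, and variables do not carry over. Pictures are saved under pics/ and viewed, at most 10 in all, crops included, and the job is handed in when it is done.

Besides the shell and the picture viewer there is one more tool, called after "Request:" as a command line: name --argument value ..., lists and objects as JSON in quotes. send_rows: Moves the arm, as the interface text tells. Its arguments: {"type":"object","properties":{"motion":{"type":"array"},"force":{"type":"number"}},"required":["motion"]}

```bash
mkdir -p pics
cat > look.py <<'E'
from station import *
import cv2,numpy as np
def snap(cam,fn):
    d=read_camera(cam); cv2.imwrite('pics/'+fn,d['frame'][:,:,::-1]); return d
E
python3 - <<'E'
from look import *
s=state(); print(s)
for c in ['scene','side']:
    d=snap(c,c+'0.png')
    print(c,d['extrinsics'].round(3).tolist())
    for t in ['tray','tray_handle','tray_mouth','puck','cutter','case','mat','bin_in','stand','lens','lens_knob','beaker_50','rubber_stopper','tape_roll']:
        print(t,[(np.round(r['centre'],4).tolist(),round(r['confidence'],2)) for r in place_of(c,t)[:2]])
a=cv2.imread('pics/scene0.png')
print(a.shape)
E
```

```text
{'time_s': 0.0, 'joint_pos': array([-8.24478539e+01,  3.05701776e+00,  9.24909496e+01,  2.52344904e-04,
        8.45697562e+01, -6.81769725e+00]), 'qvel': array([-0.04663479,  0.04605492, -0.07754616,  0.02867744, -0.12130455,
       -0.02294589]), 'joint_efforts': array([ 1.38169071e-03, -3.93682766e+01, -3.70176923e+01,  1.68891290e-05,
        6.93491864e-03,  3.23711149e-06]), 'tcp_pos': array([ 0.15504201, -0.60486108,  0.24707751]), 'eef_rot': array([-1.79883139e+02, -1.42244179e-02,  1.43698047e+01]), 'ft_force': array([-0.42267966, -0.4573602 , -0.67223943]), 'ft_torque': array([-0.00222834, -0.02840435, -0.00403408]), 'gripper_force': 0.0, 'grip_width': 1.0004548277369625}
scene [[-0.749, 0.312, -0.585, -0.324], [-0.663, -0.344, 0.665, 0.988], [0.006, 0.885, 0.465, 0.793], [0.0, 0.0, 0.0, 1.0]]
tray [([0.4695, -0.1855, 0.0011], 0.66)]
tray_handle [([0.4699, -0.1867, 0.0834], 0.67)]
tray_mouth [([0.3908, -0.1956, 0.0008], 0.69), ([0.4357, -0.1974, 0.0036], 0.62)]
puck [([0.5137, -0.1637, 0.0034], 0.48)]
cutter [([0.5067, -0.2143, 0.006], 0.58), ([0.4495, 0.2859, 0.0031], 0.17
[... 678 characters left out ...]
0102], 0.88)]
tray_handle [([0.4689, -0.1872, 0.0878], 0.71)]
tray_mouth [([0.3905, -0.1939, 0.0065], 0.86)]
puck [([0.5162, -0.1654, 0.0066], 0.51), ([0.3892, -0.1949, 0.0072], 0.35)]
cutter []
case [([0.4364, -0.1954, 0.0069], 0.63), ([0.4658, -0.1882, 0.0092], 0.61)]
mat [([0.4728, -0.1976, 0.0036], 0.83), ([0.5911, 0.2592, -0.0019], 0.71)]
bin_in [([0.4531, 0.2825, 0.0072], 0.93), ([0.3902, -0.194, 0.007], 0.73)]
stand [([0.5922, 0.2583, 0.0028], 0.95)]
lens [([0.4531, 0.2873, 0.1478], 0.65)]
lens_knob [([0.5219, 0.274, 0.1814], 0.7)]
beaker_50 [([0.6383, 0.0219, 0.0002], 0.75)]
rubber_stopper [([0.4018, 0.0062, -0.0011], 0.41)]
tape_roll [([0.5522, 0.4799, -0.0024], 0.56)]
(400, 640, 3)
```

Run:
```python
import cv2,numpy as np
a=cv2.imread('pics/scene0.png');b=cv2.imread('pics/side0.png')
cv2.imwrite('pics/both0.png',cv2.resize(np.vstack([a,b]),(480,600)))
```

```text
(no output)
```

View pics/scene0.png

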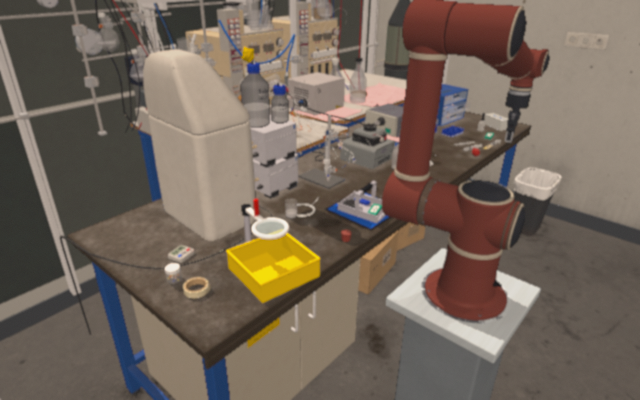

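View pics/side0.png

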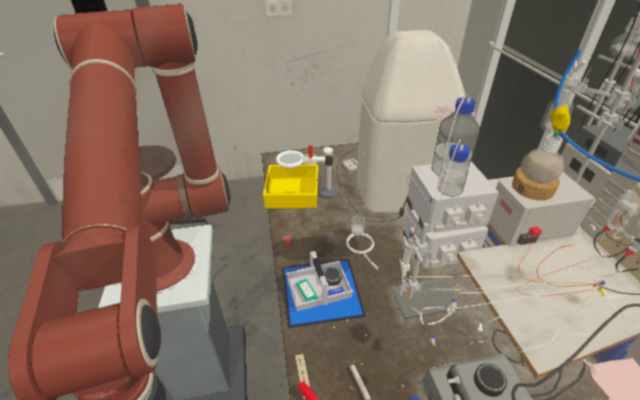

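The two views show the bin, with the lens over it and the red knob, on the left, and the tray on the blue mat on the right with its mouth towards the robot. A tall cream box stands behind the bin, with its front base corner at about (215,235) in the scene view. I'll work out where that box is before moving.

```bash
cat >> look.py <<'E'
def ray(d,u,v,z):
    K=d['mtx'];p=np.array([(u-K[0,2])/K[0,0],-(v-K[1,2])/K[1,1],-1]);E=d['extrinsics']
    r=E[:3,:3]@p;o=E[:3,3];return o+r*(z-o[2])/r[2]
def plan(T,yaw,n=None,P=None,Y=None):
    "rows from the present (or given) pose to world T, yaw (tool down)"
    s=state();P=s['tcp_pos'] if P is None else np.array(P);Y=s['eef_rot'][2] if Y is None else Y
    dy=(yaw-Y); D=np.array(T)-P
    n=n or int(max(np.ceil(np.linalg.norm(D)/.048),np.ceil(abs(dy)/8.4),1));rows=[]
    for i in range(n):
        a=np.radians(Y+dy*i/n);c,si=np.cos(a),np.sin(a);d=D/n
        rows.append([round(c*d[0]+si*d[1],4),round(si*d[0]-c*d[1],4),round(-d[2],4)])
    print(n,'roll',round(-np.radians(dy)/n,4));print(rows)
def st():
    s=state();print(round(s['time_s'],2),s['tcp_pos'].round(4),s['eef_rot'].round(1),s['ft_force'].round(1),round(s['grip_width'],3),s['gripper_force'],s['joint_pos'].round(0))
E
python3 - <<'E'
from look import *
d=read_camera('scene')
for p in [(215,235),(250,192),(168,206)]: print(ray(d,*p,0).round(3))
d=read_camera('side')
for p in [(370,210),(362,160),(412,215)]: print(ray(d,*p,0).round(3))
st()
plan([.45,-.1,.29],100); plan([.51,.23,.29],170,P=[.45,-.1,.29],Y=100)
E
```

```text
[0.739 0.273 0.   ]
[ 0.889 -0.01   0.   ]
[1.026 0.266 0.   ]
[0.716 0.12  0.   ]
[0.777 0.447 0.   ]
[0.855 0.064 0.   ]
1.6 [ 0.1551 -0.6055  0.2483] [180.    0.   14.4] [ 1.4 -0.6  0.7] 1.002 0.0 [-82.   3.  92.  -0.  85.  -7.]
13 roll -0.115
[[np.float64(0.0316), np.float64(-0.032), np.float64(-0.0032)], [np.float64(0.0351), np.float64(-0.0282), np.float64(-0.0032)], [np.float64(0.0381), np.float64(-0.024), np.float64(-0.0032)], [np.float64(0.0406), np.float64(-0.0195), np.float64(-0.0032)], [np.float64(0.0426), np.float64(-0.0147), np.float64(-0.0032)], [np.float64(0.044), np.float64(-0.0097), np.float64(-0.0032)], [np.float64(0.0448), np.float64(-0.0046), np.float64(-0.0032)], [np.float64(0.045), np.float64(0.0006), np.float64(-0.0032)], [np.float64(0.0446), np.float64(0.0057), np.float64(-0.0032)], [np.float64(0.0437), np.float64(0.0108), np.float64(-0.0032)], [np.float64(0.0422), np.float64(0.0158), np.float64(-0.0032)], [np.float64(0.0401), np.float64(0.0205), np.float64(-0.0032)], [np.float64(0.0375), np.float64(0.025), np.float64(-0.0032)]]
9 roll -0.1357
[[np.float64(0.035), np.float64(0.0129), np.float64(-0.0)], [np.float64(0.0329), np.float64(0.0175), np.float64(-0.0)], [np.float64(0.0302), np.float64(0.0218), np.float64(-0.0)], [np.float64(0.027), np.float64(0.0257), np.float64(-0.0)], [np.float64(0.0232), np.float64(0.0291), np.float64(-0.0)], [np.float64(0.0191), np.float64(0.032), np.float64(-0.0)], [np.float64(0.0146), np.float64(0.0343), np.float64(-0.0)], [np.float64(0.0098), np.float64(0.036), np.float64(-0.0)], [np.float64(0.0048), np.float64(0.037), np.float64(-0.0)]]
```

Request:
send_rows --motion '[[0,[0.032,-0.032,-0.003],-0.115],[0,[0.035,-0.028,-0.003],-0.115],[0,[0.038,-0.024,-0.003],-0.115],[0,[0.041,-0.0195,-0.003],-0.115],[0,[0.043,-0.015,-0.003],-0.115]]'

```text
time_s: 2.1
tcp_pos: [0.2698, -0.4089, 0.2635]
eef_rot: [180.0, -0.0, 47.5]
ft_force: [0.7, -0.2, 0.4]
grip_width: 0.997
gripper_force: 0.0
```

Request:
send_rows --motion '[[0,[0.044,-0.01,-0.003],-0.115],[0,[0.045,-0.005,-0.003],-0.115],[0,[0.045,0.0,-0.003],-0.115],[0,[0.045,0.006,-0.003],-0.115],[0,[0.044,0.011,-0.003],-0.115]]'

```text
time_s: 2.6
tcp_pos: [0.3829, -0.2129, 0.2788]
eef_rot: [179.9, 0.0, 80.5]
ft_force: [1.3, 0.5, 0.2]
grip_width: 1.001
gripper_force: 0.0
```

Request:
send_rows --motion '[[0,[0.042,0.016,-0.003],-0.115],[0,[0.04,0.0205,-0.003],-0.115],[0,[0.0375,0.025,-0.003],-0.115],[0,[0.035,0.013,0],-0.136],[0,[0.033,0.0175,0],-0.136]]'

```text
time_s: 3.1
tcp_pos: [0.4642, -0.0229, 0.2876]
eef_rot: [180.0, 0.0, 116.0]
ft_force: [0.5, 0.0, 0.4]
grip_width: 1.001
gripper_force: 0.0
```

Request:
send_rows --motion '[[0,[0.03,0.022,0],-0.136],[0,[0.027,0.026,0],-0.136],[0,[0.023,0.029,0],-0.136],[0,[0.019,0.032,0],-0.136],[0,[0.015,0.034,0],-0.136]]'

```text
time_s: 3.6
tcp_pos: [0.497, 0.1601, 0.2875]
eef_rot: [180.0, 0.0, 154.9]
ft_force: [0.2, -0.8, 0.1]
grip_width: 1.002
gripper_force: 0.0
```

Request:
send_rows --motion '[[0,[0.01,0.036,0],-0.136],[0,[0.005,0.037,0],-0.136],[0,[0,0,0],0]]'

```text
time_s: 3.9
tcp_pos: [0.5097, 0.2355, 0.2871]
eef_rot: [179.9, -0.0, 170.5]
ft_force: [-0.4, -0.2, -0.1]
grip_width: 0.998
gripper_force: 0.0
```

```bash
cat >> look.py <<'E'
from scipy.spatial.transform import Rotation as Ro
def wpix(d,s,pts):
    "project world points into wrist fisheye"
    T=np.eye(4);T[:3,:3]=Ro.from_euler('xyz',s['eef_rot'],degrees=True).as_matrix();T[:3,3]=s['tcp_pos']
    E=np.linalg.inv(T@d['mount']);out=[]
    for p in pts:
        q=E[:3,:3]@np.array(p)+E[:3,3];q=np.array([q[0],-q[1],-q[2]])
        r=np.hypot(q[0],q[1]);th=np.arctan2(r,q[2]);out.append([d['mtx'][0,2]+d['mtx'][0,0]*th*q[0]/r,d['mtx'][1,2]+d['mtx'][1,1]*th*q[1]/r])
    return np.array(out).round(0)
E
python3 - <<'E'
from look import *
st();s=state();d=snap('wrist','w1.png')
for t in ['lens_knob','lens','stand','bin_in']: print(t,[(np.round(r['centre'],4).tolist(),round(r['confidence'],2)) for r in place_of('wrist',t)[:2]])
print(wpix(d,s,[[.527,.271,.206],[.593,.2583,.15],[.452,.284,.15],[.452,.284,.005]]).tolist())
E
```

```text
3.9 [0.5097 0.2355 0.2871] [179.9  -0.  170.5] [-0.4 -0.2 -0.1] 0.998 0.0 [ 17.  -7.  98.   0.  88. -63.]
lens_knob []
lens []
stand [([0.5919, 0.2593, 0.0005], 0.82)]
bin_in []
[[372.0, 229.0], [357.0, 273.0], [365.0, 120.0], [349.0, 119.0]]
```

View pics/w1.png

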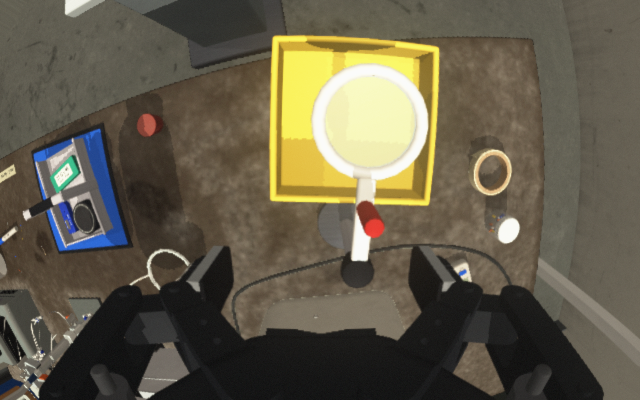

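The wrist view shows the knob top at about (374,226), the hinge at (357,270) and the lens at (370,122). All three match the projected positions to within a few pixels.

Run:
```python
from look import *
plan([.525,.2715,.184],170)
# arc
H=np.array([.591,.258]);a0=np.arctan2(.2715-.258,.525-.591);r=.0655
n=14;print(np.degrees(a0))
b=np.radians(92)/n
# tool yaw 170.5 aligned; per row chord in tool frame at yaw Y (before turn)
Y=np.radians(170.3)
for i in range(n):
    p=H+r*np.array([np.cos(a0-b*i),np.sin(a0-b*i)]);q=H+r*np.array([np.cos(a0-b*(i+1)),np.sin(a0-b*(i+1))]);D=q-p;y=Y-b*i
    if i in(0,n-1):print(np.round([np.cos(y)*D[0]+np.sin(y)*D[1],np.sin(y)*D[0]-np.cos(y)*D[1]],4),q)
print(b)
```

```text
3 roll 0.0004
[[np.float64(-0.0027), np.float64(0.0141), np.float64(0.0345)], [np.float64(-0.0027), np.float64(0.0141), np.float64(0.0345)], [np.float64(-0.0027), np.float64(0.0141), np.float64(0.0345)]]
168.4398692057822
[-0.0007  0.0075] [0.52875244 0.2783836 ]
[-0.0007  0.0075] [0.6063575  0.32167415]
0.11469306513105594
```

Request:
send_rows --motion '[[0,[-0.008,0.042,0.0],0],[0,[0,0,0.05],0],[0,[0,0,0.05],0],[0,[0,0,0.0035],0],[0,[0,0,0],0]]'

```text
time_s: 4.65
tcp_pos: [0.5243, 0.271, 0.183]
eef_rot: [-179.9, -0.1, 170.1]
ft_force: [0.1, 0.8, 1.3]
grip_width: 1.003
gripper_force: 0.0
```

Request:
send_rows --motion '[[255,[0,0,0],0],[255,[0,0,0],0],[255,[0,0,0],0],[255,[0,0,0],0],[255,[0,0,0],0]]' --force 30

```text
time_s: 5.15
tcp_pos: [0.5253, 0.2722, 0.1849]
eef_rot: [180.0, 0.1, 170.2]
ft_force: [-0.1, 0.5, 1.1]
grip_width: 0.176
gripper_force: 29.2
```

Request:
send_rows --motion '[[255,[-0.0007,0.0075,0],0.114],[255,[-0.0007,0.0075,0],0.114],[255,[-0.0007,0.0075,0],0.114],[255,[-0.0007,0.0075,0],0.114],[255,[-0.0007,0.0075,0],0.114]]'

```text
time_s: 5.65
tcp_pos: [0.5432, 0.3048, 0.1849]
eef_rot: [180.0, 0.1, 137.3]
ft_force: [1.6, -2.3, 2.8]
grip_width: 0.176
gripper_force: 29.5
```

Request:
send_rows --motion '[[255,[-0.0007,0.0075,0],0.114],[255,[-0.0007,0.0075,0],0.114],[255,[-0.0007,0.0075,0],0.114],[255,[-0.0007,0.0075,0],0.114],[255,[-0.0007,0.0075,0],0.114]]'

```text
time_s: 6.15
tcp_pos: [0.5758, 0.3227, 0.1849]
eef_rot: [179.9, 0.1, 104.6]
ft_force: [0.5, -2.7, 3.3]
grip_width: 0.178
gripper_force: 29.5
```

Request:
send_rows --motion '[[255,[-0.0007,0.0075,0],0.114],[255,[-0.0007,0.0075,0],0.114],[255,[-0.0007,0.0075,0],0.114],[255,[-0.0007,0.0075,0],0.114],[255,[0,0,0],0]]'

```text
time_s: 6.65
tcp_pos: [0.6063, 0.3223, 0.1849]
eef_rot: [179.9, -0.0, 78.7]
ft_force: [1.1, -2.0, 3.2]
grip_width: 0.177
gripper_force: 29.9
```

Request:
send_rows --motion '[[0,[0,0,0],0],[0,[0,0,0],0],[0,[0,0,0],0],[0,[0,0,-0.04],0],[0,[0,0,-0.045],0]]'

```text
time_s: 7.15
tcp_pos: [0.6029, 0.3224, 0.266]
eef_rot: [-179.7, 0.2, 78.8]
ft_force: [0.9, 0.1, 0.4]
grip_width: 0.992
gripper_force: 0.0
```

Run:
```python
from look import *
st();snap('side','s2.png');
for c in ['scene','side']:
    if c=='scene': read_camera(c)
    for t in ['lens','lens_knob']: print(c,t,[(np.round(r['centre'],4).tolist(),round(r['confidence'],2)) for r in place_of(c,t)[:2]])
P=state()['tcp_pos']
plan([.47,-.11,.3],95)
```

```text
7.15 [0.6029 0.3224 0.266 ] [-179.7    0.2   78.8] [0.9 0.1 0.4] 0.992 0.0 [22. 11. 83.  0. 87. 33.]
scene lens [([0.6228, 0.3914, 0.1514], 0.88)]
scene lens_knob [([0.6056, 0.3218, 0.1841], 0.86), ([0.5903, 0.2554, -0.0022], 0.53)]
side lens []
side lens_knob [([0.6051, 0.325, 0.1837], 0.86)]
10 roll -0.0284
[[np.float64(-0.0451), np.float64(-0.0047), np.float64(-0.0033)], [np.float64(-0.0449), np.float64(-0.006), np.float64(-0.0033)], [np.float64(-0.0447), np.float64(-0.0073), np.float64(-0.0033)], [np.float64(-0.0445), np.float64(-0.0085), np.float64(-0.0033)], [np.float64(-0.0442), np.float64(-0.0098), np.float64(-0.0033)], [np.float64(-0.0439), np.float64(-0.011), np.float64(-0.0033)], [np.float64(-0.0436), np.float64(-0.0123), np.float64(-0.0033)], [np.float64(-0.0432), np.float64(-0.0135), np.float64(-0.0033)], [np.float64(-0.0428), np.float64(-0.0147), np.float64(-0.0033)], [np.float64(-0.0424), np.float64(-0.0159), np.float64(-0.0033)]]
```

Request:
send_rows --motion '[[0,[-0.045,-0.004,-0.003],-0.024],[0,[-0.045,-0.005,-0.003],-0.024],[0,[-0.045,-0.006,-0.003],-0.024],[0,[-0.045,-0.007,-0.003],-0.024],[0,[-0.045,-0.008,-0.003],-0.024]]'

```text
time_s: 7.95
tcp_pos: [0.54, 0.1031, 0.2814]
eef_rot: [-179.8, 0.0, 85.7]
ft_force: [0.4, 0.5, 0.0]
grip_width: 1.0
gripper_force: 0.0
```

Request:
send_rows --motion '[[0,[-0.045,-0.009,-0.003],-0.024],[0,[-0.045,-0.01,-0.003],-0.024],[0,[-0.045,-0.011,-0.003],-0.024],[0,[-0.045,-0.012,-0.003],-0.024],[0,[-0.045,-0.013,-0.003],-0.024]]'

```text
time_s: 8.45
tcp_pos: [0.4787, -0.12, 0.2967]
eef_rot: [-179.8, -0.1, 92.6]
ft_force: [1.4, -0.1, -0.1]
grip_width: 1.0
gripper_force: 0.0
```

Request:
send_rows --motion '[[0,[-0.045,-0.014,0],-0.024],[0,[-0.045,-0.015,0],-0.024],[0,[0,0,0],0]]'

```text
time_s: 8.75
tcp_pos: [0.4541, -0.2142, 0.2965]
eef_rot: [-179.8, -0.1, 94.8]
ft_force: [0.4, 1.1, -0.1]
grip_width: 0.997
gripper_force: 0.0
```

Run:
```python
from look import *
st();s=state();d=snap('wrist','w2.png')
for t in ['tray','tray_handle','tray_mouth','mat','puck','case','cutter']: print(t,[(np.round(r['centre'],4).tolist(),round(r['confidence'],2)) for r in place_of('wrist',t)[:2]])
print(wpix(d,s,[[.4692,-.187,.094],[.474,-.198,.003],[.39,-.195,.006]]).tolist())
```

```text
8.75 [ 0.4541 -0.2142  0.2965] [-1.798e+02 -1.000e-01  9.480e+01] [ 0.4  1.1 -0.1] 0.997 0.0 [-34. -15. 105.  -0.  91. -39.]
tray [([0.4691, -0.1855, 0.0027], 0.96)]
tray_handle [([0.4373, -0.1944, 0.007], 0.4)]
tray_mouth [([0.3907, -0.1949, 0.0062], 0.73)]
mat []
puck [([0.5135, -0.1638, 0.0055], 0.76)]
case [([0.4346, -0.1935, 0.0049], 0.89), ([0.5068, -0.218, -0.0014], 0.29)]
cutter []
[[337.0, 157.0], [337.0, 157.0], [276.0, 150.0]]
```

View pics/w2.png

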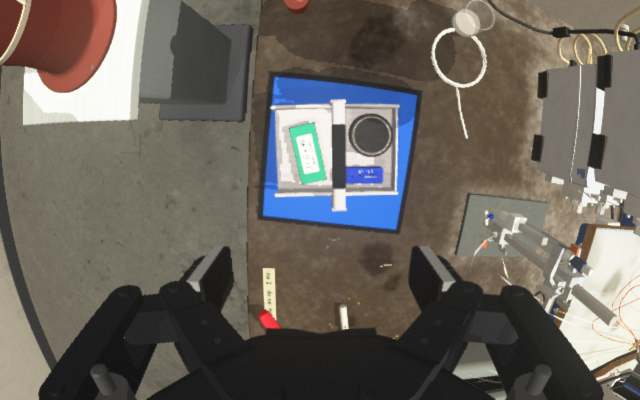

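The wrist view shows the tray square to the tool, with its black sleeve centred at (339,156), where (337,157) was predicted. The mat is turned about 7° from the tray, with corners at (270,73), (422,92), (401,233) and (260,218).

```bash
cat >> look.py <<'E'
def wray(d,s,u,v,z):
    T=np.eye(4);T[:3,:3]=Ro.from_euler('xyz',s['eef_rot'],degrees=True).as_matrix();T[:3,3]=s['tcp_pos']
    M=T@d['mount'];K=d['mtx'];x=(u-K[0,2])/K[0,0];y=(v-K[1,2])/K[1,1];th=np.hypot(x,y)
    r=M[:3,:3]@np.array([np.sin(th)*x/th,-np.sin(th)*y/th,-np.cos(th)]);o=M[:3,3];return o+r*(z-o[2])/r[2]
E
python3 - <<'E'
from look import *
s=state();d=read_camera('wrist')
C=np.array([wray(d,s,u,v,.003) for u,v in [(270,73),(422,92),(401,233),(260,218)]]);print(C.round(3),C.mean(0).round(4))
e=C[1]-C[0];f=C[2]-C[3];g=C[0]-C[3];h=C[1]-C[2]
for k in(e,f,g,h):print(np.degrees(np.arctan2(k[1],k[0])),np.linalg.norm(k))
A=wray(d,s,339,104,.09);B=wray(d,s,340.5,209,.09);b=A-B;print('bar',A,B,(A+B)/2,np.degrees(np.arctan2(b[1],b[0])),np.linalg.norm(b))
h=(.4703,-.187)
plan([*h,.2],95); plan([*h,.083],95,P=[*h,.2],Y=95)
E
```

```text
[[ 0.376 -0.086  0.003]
 [ 0.587 -0.089  0.003]
 [ 0.585 -0.296  0.003]
 [ 0.376 -0.292  0.003]] [ 0.481  -0.1906  0.003 ]
-0.765569902116429 0.21013463946878247
-1.1910176478552785 0.20971192290920881
89.80415568128863 0.2058348987090996
89.6815012135081 0.20738823020270156
bar [ 0.46854724 -0.12535797  0.09      ] [ 0.48231196 -0.24122113  0.09      ] [ 0.4754296  -0.18328955  0.09      ] 96.77507297785276 0.11667792728191288
3 roll 0.0019
[[np.float64(0.007), np.float64(0.0052), np.float64(0.0329)], [np.float64(0.007), np.float64(0.0052), np.float64(0.0329)], [np.float64(0.007), np.float64(0.0052), np.float64(0.0329)]]
3 roll -0.0
[[np.float64(0.0), np.float64(0.0), np.float64(0.039)], [np.float64(0.0), np.float64(0.0), np.float64(0.039)], [np.float64(0.0), np.float64(0.0), np.float64(0.039)]]
```

Run:
```python
from look import *
st();plan([.472,-.186,.14],96.3,n=4)
```

```text
9.2 [ 0.4567 -0.2093  0.2987] [-180.    -0.    95.3] [-0.9 -0.3 -0. ] 1.002 0.0 [-33. -16. 105.   0.  91. -38.]
4 roll -0.0042
[[np.float64(0.0054), np.float64(0.0044), np.float64(0.0397)], [np.float64(0.0054), np.float64(0.0044), np.float64(0.0397)], [np.float64(0.0054), np.float64(0.0044), np.float64(0.0397)], [np.float64(0.0054), np.float64(0.0044), np.float64(0.0397)]]
```

Request:
send_rows --motion '[[0,[0.005,0.004,0.04],-0.004],[0,[0.005,0.004,0.04],-0.004],[0,[0.005,0.004,0.04],-0.004],[0,[0.005,0.004,0.04],-0.004],[0,[0,0,0],0]]'

```text
time_s: 9.7
tcp_pos: [0.4667, -0.1856, 0.1324]
eef_rot: [-179.4, -0.4, 96.2]
ft_force: [-1.4, 0.6, 0.0]
grip_width: 0.998
gripper_force: 0.0
```

Request:
send_rows --motion '[[0,[0,0,0.03],0],[0,[0,0,0.022],0],[0,[0,0,0],0]]'

```text
time_s: 10.0
tcp_pos: [0.4693, -0.1881, 0.0858]
eef_rot: [-179.8, -0.1, 96.2]
ft_force: [0.1, 0.7, -0.2]
grip_width: 0.997
gripper_force: 0.0
```

Run:
```python
from look import *
st();s=state();d=snap('wrist','w3.png')
print(wpix(d,s,[[.471,-.187,.097]]).tolist())
```

```text
10.0 [ 0.4693 -0.1881  0.0858] [-1.798e+02 -1.000e-01  9.620e+01] [ 0.1  0.7 -0.2] 0.997 0.0 [-30.  -4. 116.  -0.  68. -36.]
[[324.0, 280.0]]
```

View pics/w3.png

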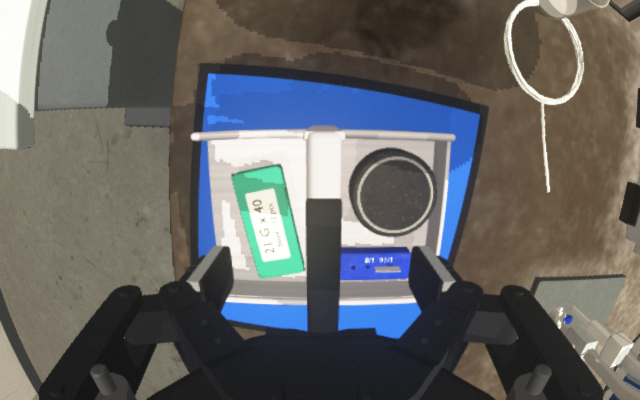

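The wrist view shows the sleeve (columns 306–340, from row 199 down) centred between the open fingers, which are clear of the parts. Next I'll close and lift gently.

Request:
send_rows --motion '[[255,[0,0,0],0],[255,[0,0,0],0],[255,[0,0,0],0],[255,[0,0,0],0],[255,[0,0,0],0]]' --force 50

```text
time_s: 10.55
tcp_pos: [0.4706, -0.1891, 0.0875]
eef_rot: [180.0, 0.0, 96.1]
ft_force: [-1.8, 1.7, -1.2]
grip_width: 0.158
gripper_force: 49.4
```

Request:
send_rows --motion '[[255,[0,0,-0.005],0],[255,[0,0,-0.012],0],[255,[0,0,-0.02],0],[255,[0,0,-0.025],0],[255,[0,0,-0.025],0]]'

```text
time_s: 11.05
tcp_pos: [0.4695, -0.1884, 0.1742]
eef_rot: [-179.9, -0.1, 96.1]
ft_force: [0.2, -0.4, -5.1]
grip_width: 0.16
gripper_force: 49.0
```

Request:
send_rows --motion '[[255,[0,0,-0.02],0],[255,[0,0,-0.01],0],[255,[0,0,-0.005],0],[255,[0,0,0],0]]'

```text
time_s: 11.45
tcp_pos: [0.4701, -0.1888, 0.2087]
eef_rot: [-180.0, -0.0, 96.1]
ft_force: [-0.4, 0.0, -5.6]
grip_width: 0.157
gripper_force: 49.0
```

Run:
```python
from look import *
st();snap('side','s3.png');a=cv2.imread('pics/s3.png')[130:340,230:420];b=snap('wrist','w4.png')
cv2.imwrite('pics/c3.png',np.hstack([cv2.resize(a,(362,400)),cv2.resize(cv2.imread('pics/w4.png')[:,100:538],(438,400))]))
```

```text
11.45 [ 0.4701 -0.1888  0.2087] [-180.    -0.    96.1] [-0.4  0.  -5.6] 0.157 48.986878395080566 [-30. -12. 110.  -0.  82. -36.]
```

View pics/c3.png

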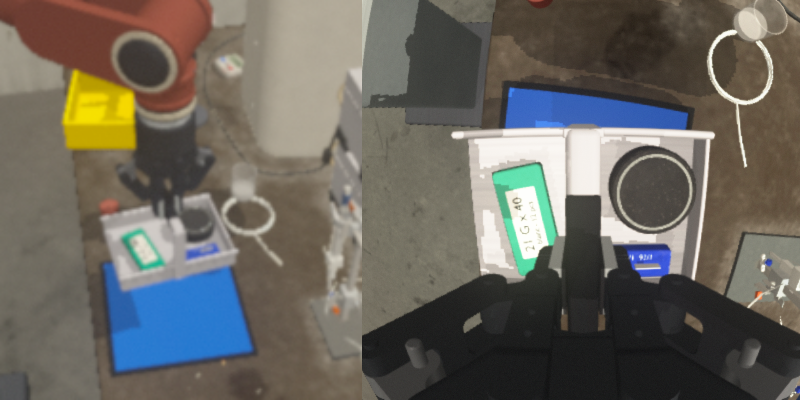

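The tray is up and level, and the parts haven't moved. The interface can't tilt the tool, so I'll tip the tray by resting the rear of its underside on the bin's near rim and lowering the handle in a light grip. First I'll turn the mouth towards the bin.

```bash
cat >> look.py <<'E'
def smooth(T,yaw,n):
    s=state();P=s['tcp_pos'];Y=s['eef_rot'][2];w=(1-np.cos(np.pi*np.arange(n+1)/n))/2;D=np.array(T)-P;dy=yaw-Y
    for i in range(n):
        a=np.radians(Y+dy*w[i]);k=w[i+1]-w[i];d=D*k;c,si=np.cos(a),np.sin(a)
        print(i+1,[round(float(x),4) for x in(c*d[0]+si*d[1],si*d[0]-c*d[1],-d[2])],round(-np.radians(dy)*k,4))
E
python3 - <<'E'
from look import *
smooth([.4472,.2563,.19],-10,20)
E
```

```text
1 [0.0027, 0.0002, 0.0001] 0.0114
2 [0.0081, 0.0004, 0.0003] 0.0339
3 [0.0134, 0.0002, 0.0005] 0.0556
4 [0.0182, -0.0008, 0.0007] 0.0759
5 [0.0225, -0.0027, 0.0009] 0.0944
6 [0.026, -0.0057, 0.001] 0.1105
7 [0.0282, -0.0095, 0.0012] 0.1239
8 [0.0291, -0.014, 0.0013] 0.1343
9 [0.0284, -0.0187, 0.0013] 0.1413
10 [0.0261, -0.0231, 0.0014] 0.1449
11 [0.0225, -0.0266, 0.0014] 0.1449
12 [0.0179, -0.0288, 0.0013] 0.1413
13 [0.013, -0.0295, 0.0013] 0.1343
14 [0.0083, -0.0286, 0.0012] 0.1239
15 [0.0042, -0.0262, 0.001] 0.1105
16 [0.0011, -0.0227, 0.0009] 0.0944
17 [-0.0009, -0.0182, 0.0007] 0.0759
18 [-0.0017, -0.0133, 0.0005] 0.0556
19 [-0.0015, -0.008, 0.0003] 0.0339
20 [-0.0006, -0.0027, 0.0001] 0.0114
```

Request:
send_rows --motion '[[255,[0.003,0,0],0.011],[255,[0.008,0,0],0.034],[255,[0.0135,0,0],0.056],[255,[0.018,-0.001,0.001],0.076],[255,[0.0225,-0.003,0.001],0.094]]'

```text
time_s: 12.05
tcp_pos: [0.4653, -0.1232, 0.2058]
eef_rot: [-179.9, -0.0, 80.3]
ft_force: [0.0, -1.0, -5.4]
grip_width: 0.162
gripper_force: 49.0
```

Request:
send_rows --motion '[[255,[0.026,-0.0055,0.001],0.11],[255,[0.028,-0.0095,0.001],0.124],[255,[0.029,-0.014,0.001],0.134],[255,[0.0285,-0.019,0.001],0.141],[255,[0.026,-0.023,0.001],0.145]]'

```text
time_s: 12.55
tcp_pos: [0.4569, 0.0347, 0.2008]
eef_rot: [-179.9, 0.0, 42.8]
ft_force: [0.7, -0.4, -4.9]
grip_width: 0.163
gripper_force: 49.0
```

Request:
send_rows --motion '[[255,[0.0225,-0.0265,0.002],0.145],[255,[0.018,-0.029,0.002],0.141],[255,[0.013,-0.0295,0.002],0.134],[255,[0.0085,-0.0285,0.002],0.124],[255,[0.004,-0.026,0.002],0.111]]'

```text
time_s: 13.05
tcp_pos: [0.4488, 0.1917, 0.1908]
eef_rot: [-180.0, 0.1, 5.4]
ft_force: [0.2, 0.4, -5.0]
grip_width: 0.153
gripper_force: 49.0
```

Request:
send_rows --motion '[[255,[0.001,-0.0225,0.001],0.094],[255,[-0.001,-0.018,0.001],0.076],[255,[-0.0015,-0.0135,0],0.056],[255,[-0.0015,-0.008,0],0.034],[255,[-0.0005,-0.003,0],0.011]]'

```text
time_s: 13.55
tcp_pos: [0.4456, 0.256, 0.1888]
eef_rot: [180.0, 0.1, -9.8]
ft_force: [0.7, 0.1, -5.8]
grip_width: 0.156
gripper_force: 49.0
```

Request:
send_rows --motion '[[255,[0,0,0],0],[255,[0,0,0],0]]'

```text
time_s: 13.75
tcp_pos: [0.4462, 0.2549, 0.1894]
eef_rot: [180.0, 0.0, -9.9]
ft_force: [0.3, -0.3, -5.7]
grip_width: 0.159
gripper_force: 49.0
```

Run:
```python
from look import *
st();s=state();d=snap('scene','s5.png');w=snap('wrist','w5.png')
print(wpix(w,s,[[.4355,.1923,.06],[.4355+.094,.1923-.0165,.06],[.4515+.0165-.094,.284+.094+.0165,.06]]).tolist())
a=cv2.resize(cv2.imread('pics/s5.png')[130:330,180:380],(400,400))
cv2.imwrite('pics/c5.png',np.hstack([a,cv2.imread('pics/w5.png')[:,120:520]]))
```

```text
13.75 [0.4462 0.2549 0.1894] [180.    0.   -9.9] [ 0.3 -0.3 -5.7] 0.159 49.01450872421265 [ 21. -10. 110.  -0.  79. 121.]
[[394.0, 196.0], [398.0, 85.0], [198.0, 287.0]]
```

View pics/c5.png

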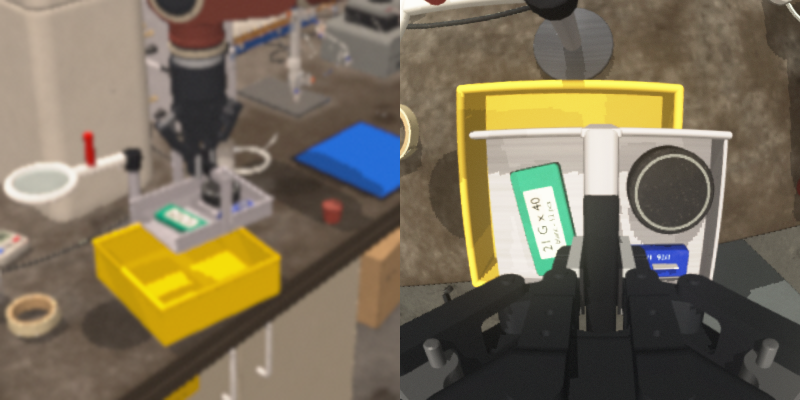

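The mouth faces into the bin and the tray is square to it. The lens has swung well clear. I'll lower to just above the rim, lighten the grip, then press the rear onto the rim step by step.

Request:
send_rows --motion '[[255,[0,0,0.008],0],[255,[0,0,0.015],0],[255,[0,0,0.012],0],[255,[0,0,0.004],0],[255,[0,0,0],0]]' --force 20

```text
time_s: 14.35
tcp_pos: [0.4453, 0.2548, 0.1489]
eef_rot: [179.9, 0.2, -9.9]
ft_force: [1.3, 0.6, -5.2]
grip_width: 0.159
gripper_force: 49.0
```

Request:
send_rows --motion '[[255,[0,0,0.004],0],[255,[0,-0.001,0.004],0],[255,[0,-0.001,0.004],0],[255,[0,0,0],0]]'

```text
time_s: 14.75
tcp_pos: [0.4483, 0.2581, 0.1425]
eef_rot: [-179.9, -0.2, -9.8]
ft_force: [-3.3, 1.3, 7.7]
grip_width: 0.155
gripper_force: 54.4
```

Run:
```python
from look import *
st();print(state()['ft_torque'])
```

```text
14.75 [0.4483 0.2581 0.1425] [-179.9   -0.2   -9.8] [-3.3  1.3  7.7] 0.155 54.35759453190258 [ 22.  -7. 112.  -0.  74. 122.]
[-0.71726351  0.805409   -0.27133819]
```

Request:
send_rows --motion '[[240,[0,0,0],0],[240,[0,0,0],0]]' --force 20

```text
time_s: 14.95
tcp_pos: [0.4483, 0.258, 0.1426]
eef_rot: [-179.9, -0.2, -9.8]
ft_force: [-4.1, 0.4, 8.8]
grip_width: 0.156
gripper_force: 54.0
```

Run:
```python
from look import *
st();print(state()['ft_torque'])
```

```text
14.95 [0.4483 0.258  0.1426] [-179.9   -0.2   -9.8] [-4.1  0.4  8.8] 0.156 54.04573242820334 [ 22.  -7. 112.  -0.  74. 122.]
[-0.68778002  0.72445477 -0.206536  ]
```

Request:
send_rows --motion '[[216,[0,0,0],0],[216,[0,0,0],0]]'

```text
time_s: 15.15
tcp_pos: [0.4483, 0.258, 0.1426]
eef_rot: [-179.9, -0.2, -9.9]
ft_force: [-3.2, 1.0, 8.5]
grip_width: 0.161
gripper_force: 54.0
```

Request:
send_rows --motion '[[212,[0,0,0],0],[212,[0,0,0],0]]'

```text
time_s: 15.35
tcp_pos: [0.4485, 0.2586, 0.1419]
eef_rot: [-179.8, -0.2, -9.9]
ft_force: [-1.3, 3.6, 6.3]
grip_width: 0.169
gripper_force: 19.3
```

Request:
send_rows --motion '[[209,[0,-0.001,0.003],0],[209,[0,0,0.0],0],[206,[0,-0.001,0.003],0],[206,[0,0,0],0]]'

```text
time_s: 15.75
tcp_pos: [0.448, 0.26, 0.1336]
eef_rot: [-179.9, -0.1, -9.8]
ft_force: [1.9, 4.7, 5.1]
grip_width: 0.193
gripper_force: 10.6
```

```bash
cat >> look.py <<'E'
def view(fn):
    snap('scene','_s.png');snap('wrist','_w.png')
    a=cv2.resize(cv2.imread('pics/_s.png')[150:310,200:360],(400,400))
    cv2.imwrite('pics/'+fn,np.hstack([a,cv2.imread('pics/_w.png')[:,120:520]]))
E
python3 - <<'E'
from look import *
st();view('c6.png')
E
```

```text
15.75 [0.448  0.26   0.1336] [-1.799e+02 -1.000e-01 -9.800e+00] [1.9 4.7 5.1] 0.193 10.622806060127914 [ 22.  -6. 113.   0.  73. 122.]
```

View pics/c6.png

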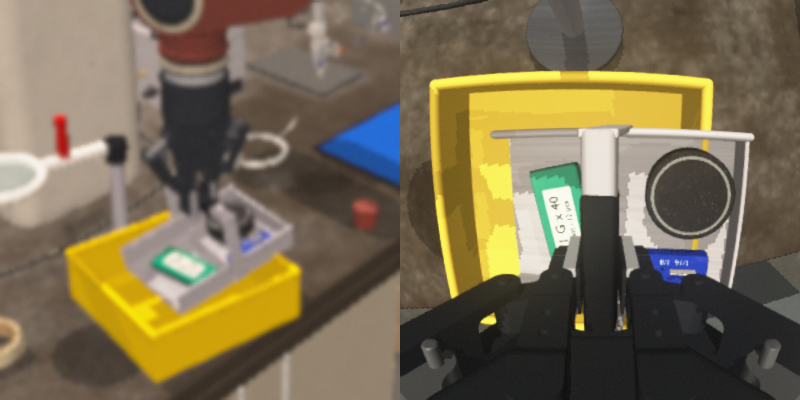

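The tray now tips nose-down on the rim by about 10°, the bar turns in the pads, and the parts are still in place. I'll tip it further.

Request:
send_rows --motion '[[203,[0,-0.002,0.004],0],[203,[0,0,0.0],0],[200,[0,-0.002,0.004],0],[200,[0,0,0],0]]'

```text
time_s: 16.25
tcp_pos: [0.4479, 0.2639, 0.1244]
eef_rot: [-179.9, -0.0, -9.9]
ft_force: [1.3, 5.4, 3.6]
grip_width: 0.219
gripper_force: 7.3
```

Request:
send_rows --motion '[[198,[0,-0.002,0.003],0],[198,[0,0,0.0],0],[196,[0,-0.002,0.003],0],[196,[0,0,0],0],[196,[0,0,0],0]]'

```text
time_s: 16.75
tcp_pos: [0.4484, 0.2679, 0.1184]
eef_rot: [-179.9, 0.0, -9.9]
ft_force: [2.4, 6.6, 3.2]
grip_width: 0.231
gripper_force: 3.5
```

Run:
```python
from look import *
st();view('c7.png')
```

```text
16.75 [0.4484 0.2679 0.1184] [-179.9    0.    -9.9] [2.4 6.6 3.2] 0.231 3.5371670150198042 [ 23.  -4. 113.   0.  72. 122.]
```

View pics/c7.png

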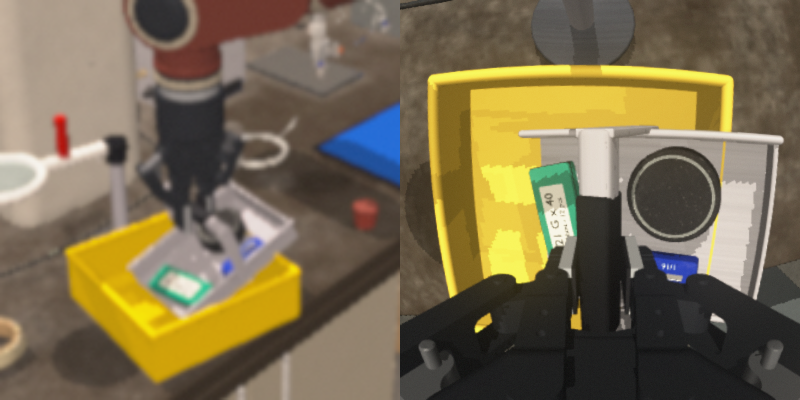

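The wrist view shows the tray tipped about 20° with its mouth low inside the bin. The puck has started to slide, from (692,192) to (675,195). I'll tip a little more and follow the parts by numbers.

Request:
send_rows --motion '[[194,[0,-0.002,0.002],0],[194,[0,0,0.0],0],[192,[0,-0.002,0.002],0],[192,[0,0,0],0],[192,[0,0,0],0]]'

```text
time_s: 17.35
tcp_pos: [0.4482, 0.2704, 0.1136]
eef_rot: [179.9, 0.1, -9.9]
ft_force: [1.1, 1.0, -0.6]
grip_width: 0.244
gripper_force: 0.9
```

```bash
cat >> look.py <<'E'
def parts(cams=('scene','wrist'),names=('puck','cutter','case','tray','tray_mouth','tray_handle')):
    st()
    for c in cams:
        read_camera(c)
        for t in names: print(c,t,[(np.round(r['centre'],3).tolist(),round(r['confidence'],2)) for r in search_frame(c,t)[:1]],[(np.round(r['centre'],3).tolist(),round(r['confidence'],2)) for r in place_of(c,t)[:1]])
E
python3 -c "
from look import *
parts()"
```

```text
17.35 [0.4482 0.2704 0.1136] [ 1.799e+02  1.000e-01 -9.900e+00] [ 1.1  1.  -0.6] 0.244 0.9051342727616429 [ 23.  -4. 113.  -0.  71. 123.]
scene puck [([0.472, 0.306, 0.028], 0.72)] [([0.48, 0.298, 0.012], 0.65)]
scene cutter [([0.414, 0.303, 0.03], 0.56)] [([0.419, 0.298, 0.021], 0.66)]
scene case [([0.451, 0.336, 0.013], 0.52)] [([0.451, 0.345, 0.002], 0.42)]
scene tray [([0.435, 0.237, 0.06], 0.56)] [([0.441, 0.234, 0.041], 0.69)]
scene tray_mouth [([0.436, 0.236, 0.062], 0.97)] [([0.454, 0.307, 0.006], 0.9)]
scene tray_handle [([0.438, 0.238, 0.058], 0.84)] [([0.452, 0.273, 0.114], 0.58)]
wrist puck [([0.455, 0.349, 0.017], 0.72)] [([0.477, 0.299, 0.012], 0.61)]
wrist cutter [([0.427, 0.317, 0.02], 0.86)] [([0.419, 0.299, 0.016], 0.91)]
wrist case [([0.454, 0.346, 0.016], 0.66)] [([0.458, 0.348, 0.004], 0.98)]
wrist tray [([0.461, 0.222, 0.066], 0.96)] [([0.444, 0.236, 0.038], 0.62)]
wrist tray_mouth [([0.459, 0.222, 0.068], 0.75)] [([0.453, 0.306, 0.011], 0.86)]
wrist tray_handle [([0.406, 0.023, 0.028], 0.6)] [([0.449, 0.274, 0.115], 0.92)]
```

The case is on the bin floor. The puck and cutter are at the mouth, leaning against it. I'll draw the tray back up along its own slope so they drop off.

Request:
send_rows --motion '[[193,[0,0.005,-0.003],0],[193,[0,0.007,-0.0035],0],[193,[0,0.008,-0.004],0],[193,[0,0.0,0.0],0]]'

```text
time_s: 19.05
tcp_pos: [0.4466, 0.2515, 0.127]
eef_rot: [-179.9, -0.1, -9.9]
ft_force: [0.6, 4.9, 2.8]
grip_width: 0.246
gripper_force: 2.4
```

```bash
python3 -c "
from look import *
parts()"
```

```text
19.05 [0.4466 0.2515 0.127 ] [-1.799e+02 -1.000e-01 -9.900e+00] [0.6 4.9 2.8] 0.246 2.4051865842193365 [ 21.  -6. 114.   0.  73. 121.]
scene puck [([0.472, 0.309, 0.033], 0.88)] [([0.483, 0.299, 0.017], 0.87)]
scene cutter [([0.6, 0.359, 0.151], 0.64)] [([0.423, 0.306, 0.025], 0.55)]
scene case [] [([0.452, 0.344, 0.003], 0.54)]
scene tray [([0.436, 0.235, 0.061], 0.88)] [([0.442, 0.221, 0.047], 0.91)]
scene tray_mouth [([0.439, 0.234, 0.062], 0.91)] [([0.454, 0.297, 0.022], 0.58)]
scene tray_handle [([0.438, 0.235, 0.062], 0.89)] [([0.448, 0.254, 0.128], 0.77)]
wrist puck [([0.482, 0.301, 0.038], 0.76)] [([0.479, 0.301, 0.018], 0.68)]
wrist cutter [([0.429, 0.308, 0.028], 0.57)] [([0.423, 0.302, 0.021], 0.81)]
wrist case [([0.451, 0.35, 0.017], 0.64)] [([0.454, 0.349, 0.006], 0.57)]
wrist tray [([0.456, 0.213, 0.074], 0.81)] [([0.443, 0.222, 0.049], 0.82)]
wrist tray_mouth [([0.46, 0.213, 0.073], 0.92)] [([0.452, 0.297, 0.024], 0.77)]
wrist tray_handle [([0.515, 0.326, 0.01], 0.66)] [([0.451, 0.253, 0.128], 0.96)]
```

Request:
send_rows --motion '[[193,[0,0.006,-0.003],0],[193,[0,0.008,-0.0035],0],[193,[0,0.008,-0.0035],0],[193,[0,0.003,-0.001],0],[193,[0,0.0,0.0],0]]'

```text
time_s: 20.85
tcp_pos: [0.441, 0.2258, 0.1358]
eef_rot: [179.9, 0.0, -9.9]
ft_force: [0.5, 0.4, -0.9]
grip_width: 0.242
gripper_force: 0.4
```

```bash
python3 -c "
from look import *
parts()"
```

```text
20.85 [0.441  0.2258 0.1358] [179.9   0.   -9.9] [ 0.5  0.4 -0.9] 0.242 0.44445364488638006 [ 19.  -9. 115.  -0.  74. 118.]
scene puck [([0.477, 0.318, 0.04], 0.86)] [([0.482, 0.301, 0.031], 0.76)]
scene cutter [([0.419, 0.322, 0.044], 0.75)] [([0.424, 0.312, 0.04], 0.55)]
scene case [([0.45, 0.338, 0.009], 0.6)] [([0.452, 0.342, 0.005], 0.6)]
scene tray [([0.436, 0.233, 0.067], 0.67)] [([0.439, 0.218, 0.054], 0.61)]
scene tray_mouth [([0.44, 0.23, 0.061], 0.8)] [([0.454, 0.299, 0.048], 0.63)]
scene tray_handle [([0.438, 0.232, 0.066], 0.73)] [([0.442, 0.23, 0.141], 0.8)]
wrist puck [([0.488, 0.302, 0.055], 0.57)] [([0.484, 0.303, 0.027], 0.94)]
wrist cutter [([0.427, 0.307, 0.06], 0.75)] [([0.423, 0.311, 0.035], 0.62)]
wrist case [([0.45, 0.346, 0.014], 0.72)] [([0.454, 0.348, 0.006], 0.89)]
wrist tray [([0.456, 0.218, 0.064], 0.71)] [([0.441, 0.218, 0.052], 0.61)]
wrist tray_mouth [([0.455, 0.22, 0.067], 0.76)] [([0.455, 0.295, 0.05], 0.9)]
wrist tray_handle [([0.458, 0.216, 0.071], 0.57)] [([0.445, 0.23, 0.144], 0.59)]
```

The puck and cutter now lean out over the mouth edge and the tray has come nearly level. I'll regrip firmly, raise it, and draw it back quickly.

Request:
send_rows --motion '[[215,[0,0,-0.003],0],[255,[0,0,-0.005],0],[255,[0,0,-0.003],0],[255,[0,0,0],0]]' --force 40

```text
time_s: 22.55
tcp_pos: [0.4416, 0.2267, 0.1477]
eef_rot: [-180.0, -0.0, -9.9]
ft_force: [-0.0, 0.5, -2.6]
grip_width: 0.166
gripper_force: 39.6
```

```bash
python3 -c "
from look import *
parts()"
```

```text
22.55 [0.4416 0.2267 0.1477] [-180.    -0.    -9.9] [-0.   0.5 -2.6] 0.166 39.631816148757935 [ 19. -10. 115.  -0.  75. 118.]
scene puck [([0.483, 0.305, 0.025], 0.58)] [([0.484, 0.288, 0.004], 0.5)]
scene cutter [([0.419, 0.33, 0.051], 0.59)] [([0.423, 0.32, 0.043], 0.68)]
scene case [([0.453, 0.337, 0.016], 0.37)] [([0.592, 0.258, 0.0], 0.68)]
scene tray [([0.442, 0.235, 0.071], 0.98)] [([0.443, 0.224, 0.066], 0.66)]
scene tray_mouth [([0.443, 0.232, 0.07], 0.75)] [([0.459, 0.303, 0.067], 0.96)]
scene tray_handle [([0.443, 0.237, 0.069], 0.57)] []
wrist puck [([0.457, 0.22, 0.071], 0.6)] []
wrist cutter [([0.43, 0.317, 0.068], 0.88)] [([0.427, 0.321, 0.042], 0.61)]
wrist case [([0.459, 0.348, 0.015], 0.58)] [([0.453, 0.349, 0.004], 0.82)]
wrist tray [([0.457, 0.22, 0.068], 0.73)] [([0.441, 0.225, 0.067], 0.55)]
wrist tray_mouth [([0.457, 0.222, 0.07], 0.97)] [([0.455, 0.309, 0.068], 0.95)]
wrist tray_handle [([0.457, 0.22, 0.07], 0.71)] [([0.444, 0.229, 0.154], 0.71)]
```

Request:
send_rows --motion '[[255,[0,0.02,-0.003],0],[255,[0,0.03,-0.005],0],[255,[0,0.02,-0.015],0],[255,[0,0.005,-0.02],0],[255,[0,0,-0.01],0]]'

```text
time_s: 24.35
tcp_pos: [0.4293, 0.1522, 0.2022]
eef_rot: [-179.9, -0.2, -9.9]
ft_force: [-0.6, 0.2, -2.5]
grip_width: 0.157
gripper_force: 40.1
```

```bash
python3 -c "
from look import *
parts()"
```

```text
24.35 [0.4293 0.1522 0.2022] [-179.9   -0.2   -9.9] [-0.6  0.2 -2.5] 0.157 40.06545960903168 [ 10. -20. 117.  -0.  82. 110.]
scene puck [([0.47, 0.294, 0.026], 0.68)] [([0.478, 0.283, 0.004], 0.75)]
scene cutter [([0.426, 0.291, 0.02], 0.42)] [([0.423, 0.297, 0.008], 0.58)]
scene case [] [([0.452, 0.343, 0.004], 0.59)]
scene tray [([0.428, 0.16, 0.129], 0.73)] []
scene tray_mouth [([0.434, 0.162, 0.126], 0.98)] [([0.442, 0.23, 0.12], 0.89)]
scene tray_handle [([0.434, 0.16, 0.127], 0.89)] [([0.43, 0.151, 0.202], 0.63)]
wrist puck [([0.482, 0.286, 0.025], 0.67)] [([0.48, 0.287, 0.005], 0.92)]
wrist cutter [([0.426, 0.299, 0.013], 0.78)] [([0.426, 0.291, 0.002], 0.66)]
wrist case [([0.456, 0.347, 0.017], 0.97)] [([0.451, 0.288, 0.006], 0.73)]
wrist tray [([0.444, 0.148, 0.121], 0.93)] [([0.428, 0.155, 0.119], 0.63)]
wrist tray_mouth [([0.443, 0.146, 0.124], 0.57)] [([0.44, 0.23, 0.125], 0.96)]
wrist tray_handle [([0.444, 0.145, 0.122], 0.97)] [([0.43, 0.151, 0.204], 0.6)]
```

All three parts lie on the bin floor and the tray is empty and level (2.5 N). Next, back to the mat.

Run:
```python
from look import *
smooth([.476,-.197,.17],89,18)
```

```text
1 [0.0008, 0.0026, 0.0002] -0.0131
2 [0.0023, 0.0076, 0.0007] -0.0389
3 [0.0033, 0.0126, 0.0011] -0.0636
4 [0.0034, 0.0173, 0.0015] -0.0863
5 [0.0023, 0.0216, 0.0019] -0.1063
6 [-0.0, 0.0252, 0.0022] -0.1232
7 [-0.0035, 0.0277, 0.0024] -0.1363
8 [-0.0077, 0.0287, 0.0026] -0.1453
9 [-0.0121, 0.0282, 0.0026] -0.1498
10 [-0.0162, 0.026, 0.0026] -0.1498
11 [-0.0193, 0.0226, 0.0026] -0.1453
12 [-0.021, 0.0184, 0.0024] -0.1363
13 [-0.021, 0.0139, 0.0022] -0.1232
14 [-0.0195, 0.0097, 0.0019] -0.1063
15 [-0.0166, 0.0061, 0.0015] -0.0863
16 [-0.0125, 0.0034, 0.0011] -0.0636
17 [-0.0078, 0.0016, 0.0007] -0.0389
18 [-0.0026, 0.0004, 0.0002] -0.0131
```

Request:
send_rows --motion '[[255,[0.001,0.003,0],-0.013],[255,[0.002,0.0075,0.001],-0.039],[255,[0.003,0.0125,0.001],-0.064],[255,[0.0035,0.0175,0.0015],-0.086],[255,[0.002,0.0215,0.002],-0.106]]'

```text
time_s: 26.15
tcp_pos: [0.4365, 0.0896, 0.1949]
eef_rot: [-180.0, -0.0, 8.1]
ft_force: [0.0, 0.3, -3.2]
grip_width: 0.166
gripper_force: 40.1
```

Request:
send_rows --motion '[[255,[0,0.025,0.002],-0.123],[255,[-0.0035,0.0275,0.0025],-0.136],[255,[-0.0075,0.0285,0.0025],-0.145],[255,[-0.012,0.028,0.0025],-0.149],[255,[-0.016,0.026,0.0025],-0.149]]'

```text
time_s: 26.65
tcp_pos: [0.4558, -0.0532, 0.1829]
eef_rot: [180.0, -0.0, 48.4]
ft_force: [0.7, -0.2, -2.6]
grip_width: 0.165
gripper_force: 40.0
```

Request:
send_rows --motion '[[255,[-0.0195,0.0225,0.0025],-0.145],[255,[-0.021,0.0185,0.0025],-0.136],[255,[-0.021,0.014,0.002],-0.123],[255,[-0.0195,0.0095,0.002],-0.106],[255,[-0.0165,0.006,0.0015],-0.086]]'

```text
time_s: 27.15
tcp_pos: [0.4715, -0.1746, 0.1722]
eef_rot: [-180.0, 0.0, 82.4]
ft_force: [0.4, -0.1, -3.5]
grip_width: 0.166
gripper_force: 40.1
```

Request:
send_rows --motion '[[255,[-0.0125,0.0035,0.001],-0.064],[255,[-0.008,0.0015,0],-0.039],[255,[-0.0025,0.0005,0],-0.013],[255,[0,0,0],0],[255,[0,0,0],0]]'

```text
time_s: 27.65
tcp_pos: [0.4746, -0.1962, 0.1713]
eef_rot: [-180.0, -0.0, 88.8]
ft_force: [0.2, -0.0, -3.4]
grip_width: 0.159
gripper_force: 40.1
```

Run:
```python
from look import *
st()
d=read_camera('wrist'); s=state()
for c in ['scene','side','wrist']:
    if c!='wrist': read_camera(c)
    for t in ['mat','tray','tray_mouth']: print(c,t,[(np.round(r['centre'],4).tolist(),round(r['confidence'],2)) for r in place_of(c,t)[:1]])
```

```text
27.65 [ 0.4746 -0.1962  0.1713] [-180.    -0.    88.8] [ 0.2 -0.  -3.4] 0.159 40.0521844625473 [-31.  -9. 111.   0.  78. -30.]
scene mat [([0.4776, -0.1939, 0.0022], 0.81)]
scene tray [([0.4727, -0.1935, 0.0904], 0.68)]
scene tray_mouth [([0.3939, -0.1916, 0.0937], 0.8)]
side mat [([0.4744, -0.1998, 0.0029], 0.97)]
side tray [([0.4723, -0.1922, 0.0945], 0.6)]
side tray_mouth [([0.3961, -0.1929, 0.0929], 0.61)]
wrist mat []
wrist tray [([0.4765, -0.1934, 0.0896], 0.95)]
wrist tray_mouth [([0.3982, -0.1924, 0.0921], 0.89)]
```

Request:
send_rows --motion '[[255,[-0.004,0.0015,0.01],0],[255,[0,0,0.025],0],[255,[0,0,0.025],0],[255,[0,0,0.013],0],[255,[0,0,0.004],0]]'

```text
time_s: 28.75
tcp_pos: [0.4747, -0.1999, 0.0918]
eef_rot: [-179.8, -0.1, 88.8]
ft_force: [0.7, 0.7, -3.8]
grip_width: 0.157
gripper_force: 40.0
```

Request:
send_rows --motion '[[255,[0,0,0.002],0],[255,[0,0,0.002],0],[255,[0,0,0],0]]'

```text
time_s: 29.05
tcp_pos: [0.4767, -0.2009, 0.0913]
eef_rot: [179.9, 0.1, 88.8]
ft_force: [-0.2, -0.2, -3.4]
grip_width: 0.162
gripper_force: 40.1
```

Request:
send_rows --motion '[[255,[0,0,0.002],0],[255,[0,0,0],0]]'

```text
time_s: 29.25
tcp_pos: [0.4763, -0.2006, 0.0887]
eef_rot: [180.0, 0.0, 88.8]
ft_force: [0.1, 0.5, -3.2]
grip_width: 0.16
gripper_force: 40.0
```

Request:
send_rows --motion '[[255,[0,0,0.0015],0],[255,[0,0,0],0]]'

```text
time_s: 29.45
tcp_pos: [0.476, -0.2005, 0.0867]
eef_rot: [-180.0, -0.0, 88.8]
ft_force: [-0.2, -0.2, -3.8]
grip_width: 0.162
gripper_force: 40.0
```

Request:
send_rows --motion '[[255,[0,0,0.0015],0],[255,[0,0,0],0]]'

```text
time_s: 29.65
tcp_pos: [0.4759, -0.2004, 0.0851]
eef_rot: [-180.0, -0.0, 88.8]
ft_force: [-0.5, 0.0, -3.4]
grip_width: 0.16
gripper_force: 40.0
```

Request:
send_rows --motion '[[255,[0,0,0.0015],0],[255,[0,0,0],0]]'

```text
time_s: 29.85
tcp_pos: [0.4764, -0.2007, 0.0844]
eef_rot: [180.0, 0.0, 88.8]
ft_force: [-0.4, 0.4, 0.2]
grip_width: 0.163
gripper_force: 40.5
```

Request:
send_rows --motion '[[255,[0,0,0.0015],0],[255,[0,0,0],0]]'

```text
time_s: 30.05
tcp_pos: [0.4768, -0.2008, 0.0841]
eef_rot: [179.9, 0.0, 88.8]
ft_force: [-2.0, 2.7, 7.6]
grip_width: 0.161
gripper_force: 41.5
```

Contact. I'll release, back off straight up, and check.

Request:
send_rows --motion '[[150,[0,0,-0.001],0],[0,[0,0,0],0],[0,[0,0,0],0],[0,[0,0,0],0],[0,[0,0,-0.01],0]]'

```text
time_s: 30.55
tcp_pos: [0.4749, -0.1999, 0.092]
eef_rot: [-179.8, -0.1, 88.8]
ft_force: [1.2, 0.1, 0.2]
grip_width: 0.984
gripper_force: 0.0
```

Request:
send_rows --motion '[[0,[0,0,-0.04],0],[0,[0,0,-0.05],0],[0,[-0.02,0,-0.05],0],[0,[-0.02,0,-0.03],0],[0,[0,0,0],0]]'

```text
time_s: 31.05
tcp_pos: [0.4775, -0.2423, 0.2674]
eef_rot: [179.4, 0.4, 88.7]
ft_force: [-0.4, -0.3, 0.7]
grip_width: 1.003
gripper_force: 0.0
```

Run:
```python
from look import *
st()
d=snap('wrist','w8.png');s=state()
for c in ['scene','side','wrist']:
    if c!='wrist': read_camera(c)
    for t in ['mat','tray','tray_mouth','tray_handle']: print(c,t,[(np.round(r['centre'],4).tolist(),round(r['confidence'],2)) for r in place_of(c,t)[:1]])
# geometry from the wrist picture: blue mat and its extents
f=cv2.imread('pics/w8.png');h=cv2.cvtColor(f,cv2.COLOR_BGR2HSV)
m=cv2.inRange(h,(100,120,60),(130,255,255));m[:60]=0
n,l,stt,_=cv2.connectedComponentsWithStats(m);print(stt[1:][stt[1:,4]>200])
pts=np.argwhere(m>0)[:,::-1].astype(np.float64)
W=np.array([wray(d,s,u,v,.003) for u,v in pts])[:,:2]
W=W[(abs(W-[.475,-.198])<.15).all(1)].astype(np.float32)
print('mat',cv2.minAreaRect(W))
```

```text
31.05 [ 0.4775 -0.2423  0.2674] [179.4   0.4  88.7] [-0.4 -0.3  0.7] 1.003 0.0 [-35. -10. 103.  -0.  86. -34.]
scene mat [([0.4741, -0.1961, 0.0002], 0.81)]
scene tray [([0.4769, -0.1983, 0.0028], 0.64)]
scene tray_mouth [([0.4247, 0.2929, 0.0012], 0.63)]
scene tray_handle [([0.4778, -0.2013, 0.0858], 0.79)]
side mat []
side tray [([0.4752, -0.2019, 0.0092], 0.57)]
side tray_mouth [([0.3982, -0.1974, 0.0059], 0.71)]
side tray_handle [([0.4509, 0.3491, 0.0052], 0.73)]
wrist mat []
wrist tray [([0.4758, -0.1975, -0.0001], 0.97)]
wrist tray_mouth [([0.3951, -0.1969, 0.0066], 0.71)]
wrist tray_handle [([0.4736, -0.2002, 0.0886], 0.97)]
[[ 239   60  156  148 8978]]
mat ((0.47321319580078125, -0.19371098279953003), (0.19182711839675903, 0.19530779123306274), 88.55186462402344)
```

The tray is flat on the mat and within about 5 mm of its middle. Next I'll return to the knob.

Run:
```python
from look import *
st();plan([.6055,.3225,.275],78.7)
```

```text
31.8 [ 0.4753 -0.239   0.2597] [-180.    -0.    88.8] [ 0.4 -0.  -0.5] 1.003 0.0 [-35. -10. 104.  -0.  86. -34.]
13 roll 0.0136
[[np.float64(0.0434), np.float64(0.0091), np.float64(-0.0012)], [np.float64(0.0435), np.float64(0.0085), np.float64(-0.0012)], [np.float64(0.0436), np.float64(0.0079), np.float64(-0.0012)], [np.float64(0.0437), np.float64(0.0073), np.float64(-0.0012)], [np.float64(0.0438), np.float64(0.0067), np.float64(-0.0012)], [np.float64(0.0439), np.float64(0.0062), np.float64(-0.0012)], [np.float64(0.044), np.float64(0.0056), np.float64(-0.0012)], [np.float64(0.0441), np.float64(0.005), np.float64(-0.0012)], [np.float64(0.0441), np.float64(0.0044), np.float64(-0.0012)], [np.float64(0.0442), np.float64(0.0038), np.float64(-0.0012)], [np.float64(0.0442), np.float64(0.0032), np.float64(-0.0012)], [np.float64(0.0443), np.float64(0.0026), np.float64(-0.0012)], [np.float64(0.0443), np.float64(0.002), np.float64(-0.0012)]]
```

Request:
send_rows --motion '[[0,[0.0435,0.009,-0.005],0.0135],[0,[0.0435,0.0085,-0.005],0.0135],[0,[0.0435,0.008,-0.005],0.0135],[0,[0.0435,0.0075,0],0.0135],[0,[0.044,0.0065,0],0.0135]]'

```text
time_s: 32.3
tcp_pos: [0.5255, -0.0216, 0.2753]
eef_rot: [179.9, 0.0, 84.9]
ft_force: [0.4, 0.0, -0.3]
grip_width: 0.999
gripper_force: 0.0
```

Request:
send_rows --motion '[[0,[0.044,0.006,0],0.0135],[0,[0.044,0.0055,0],0.0135],[0,[0.044,0.005,0],0.0135],[0,[0.044,0.0045,0],0.0135],[0,[0.044,0.004,0],0.0135]]'

```text
time_s: 32.8
tcp_pos: [0.5755, 0.1944, 0.2749]
eef_rot: [180.0, -0.0, 81.1]
ft_force: [0.5, -0.3, 1.1]
grip_width: 0.998
gripper_force: 0.0
```

Request:
send_rows --motion '[[0,[0.044,0.003,0],0.0135],[0,[0.044,0.0025,0],0.0135],[0,[0.044,0.002,0],0.0135],[0,[0,0,0],0],[0,[0,0,0],0]]'

```text
time_s: 33.3
tcp_pos: [0.6048, 0.3222, 0.2741]
eef_rot: [-180.0, 0.1, 78.8]
ft_force: [-0.7, 0.5, 0.2]
grip_width: 1.003
gripper_force: 0.0
```

Run:
```python
from look import *
st()
for c in ['scene','side','wrist']:
    read_camera(c)
    for t in ['lens_knob','lens']: print(c,t,[(np.round(r['centre'],4).tolist(),round(r['confidence'],2)) for r in place_of(c,t)[:1]])
plan([.6058,.3225,.185],78.7,n=1)
```

```text
33.3 [0.6048 0.3222 0.2741] [-1.80e+02  1.00e-01  7.88e+01] [-0.7  0.5  0.2] 1.003 0.0 [22. 10. 82. -0. 88. 33.]
scene lens_knob [([0.6049, 0.3207, 0.1855], 0.97)]
scene lens [([0.6239, 0.3895, 0.1525], 0.69)]
side lens_knob [([0.6045, 0.324, 0.1853], 0.63)]
side lens [([0.6205, 0.3913, 0.1475], 0.69)]
wrist lens_knob [([0.6033, 0.3224, 0.1843], 0.77)]
wrist lens [([0.6251, 0.3971, 0.1512], 0.64)]
1 roll -0.0
[[np.float64(0.0019), np.float64(0.0004), np.float64(0.09)]]
```

Request:
send_rows --motion '[[0,[0,0,0.045],0],[0,[0,0,0.044],0],[0,[0,0,0],0],[255,[0,0,0],0],[255,[0,0,0],0]]' --force 30

```text
time_s: 34.25
tcp_pos: [0.6065, 0.3219, 0.1893]
eef_rot: [179.8, -0.2, 78.7]
ft_force: [0.6, 0.3, 0.4]
grip_width: 0.691
gripper_force: 0.0
```

Request:
send_rows --motion '[[255,[0,0,0],0],[255,[0,0,0],0],[255,[0,0,0],0]]'

```text
time_s: 34.55
tcp_pos: [0.6058, 0.3217, 0.1878]
eef_rot: [179.8, -0.1, 78.8]
ft_force: [1.4, -1.9, 2.2]
grip_width: 0.178
gripper_force: 29.2
```

Request:
send_rows --motion '[[255,[-0.0007,-0.0075,0],-0.114],[255,[-0.0007,-0.0075,0],-0.114],[255,[-0.0007,-0.0075,0],-0.114],[255,[-0.0007,-0.0075,0],-0.114],[255,[-0.0007,-0.0075,0],-0.114]]'

```text
time_s: 35.05
tcp_pos: [0.5684, 0.3197, 0.1878]
eef_rot: [179.7, -0.3, 111.7]
ft_force: [0.8, 8.6, 2.3]
grip_width: 0.179
gripper_force: 30.1
```

Request:
send_rows --motion '[[255,[-0.0007,-0.0075,0],-0.114],[255,[-0.0007,-0.0075,0],-0.114],[255,[-0.0007,-0.0075,0],-0.114],[255,[-0.0007,-0.0075,0],-0.114],[255,[-0.0007,-0.0075,0],-0.114]]'

```text
time_s: 35.55
tcp_pos: [0.5378, 0.2973, 0.1877]
eef_rot: [179.6, -0.4, 144.5]
ft_force: [-7.5, 12.8, 4.9]
grip_width: 0.175
gripper_force: 30.6
```

Request:
send_rows --motion '[[255,[-0.0007,-0.0075,0],-0.114],[255,[-0.0007,-0.0075,0],-0.114],[255,[-0.0007,-0.0075,0],-0.114],[255,[-0.0007,-0.0075,0],-0.114],[255,[0,0,0],0]]'

```text
time_s: 36.05
tcp_pos: [0.5256, 0.2667, 0.1876]
eef_rot: [179.9, -0.4, 170.4]
ft_force: [-15.7, 3.2, 10.4]
grip_width: 0.177
gripper_force: 30.8
```

```bash
cat >> look.py <<'E'
def lens(cams=('scene','side')):
    st()
    for c in cams:
        snap(c,'l_%s.png'%c)
        for t in ['lens_knob','lens','stand','bin_in']: print(c,t,[(np.round(r['centre'],4).tolist(),round(r['confidence'],2)) for r in place_of(c,t)[:1]])
E
python3 -c "
from look import *
lens()"
```

```text
36.05 [0.5256 0.2667 0.1876] [179.9  -0.4 170.4] [-15.7   3.2  10.4] 0.177 30.836509466171265 [ 20.   1. 100.   0.  79. -61.]
scene lens_knob [([0.5292, 0.2684, 0.1856], 0.72)]
scene lens [([0.4483, 0.2739, 0.1521], 0.72)]
scene stand [([0.59, 0.2556, 0.0001], 0.58)]
scene bin_in [([0.4498, 0.2868, 0.0003], 0.87)]
side lens_knob [([0.525, 0.2697, 0.1857], 0.93)]
side lens [([0.4509, 0.2767, 0.1479], 0.66)]
side stand [([0.5907, 0.258, -0.003], 0.56)]
side bin_in [([0.4531, 0.2852, 0.0054], 0.67)]
```

Request:
send_rows --motion '[[255,[0.001,0.002,0],0.03],[255,[0.0005,0.002,0],0.03],[255,[0,0,0],0]]'

```text
time_s: 36.85
tcp_pos: [0.5263, 0.2711, 0.1876]
eef_rot: [179.9, -0.3, 166.8]
ft_force: [-9.5, 4.1, 8.2]
grip_width: 0.175
gripper_force: 30.6
```

```bash
python3 -c "
from look import *
lens()"
```

```text
36.85 [0.5263 0.2711 0.1876] [179.9  -0.3 166.8] [-9.5  4.1  8.2] 0.175 30.585359036922455 [ 20.   1. 100.   0.  79. -57.]
scene lens_knob [([0.5254, 0.2712, 0.1869], 0.97)]
scene lens [([0.4508, 0.2831, 0.1517], 0.86)]
scene stand [([0.5885, 0.2544, 0.0003], 0.58)]
scene bin_in [([0.4514, 0.2882, 0.0023], 0.72)]
side lens_knob [([0.524, 0.2743, 0.1837], 0.61)]
side lens [([0.457, 0.2855, 0.1489], 0.86)]
side stand [([0.5923, 0.2572, -0.0022], 0.84)]
side bin_in []
```

Request:
send_rows --motion '[[255,[0.0015,0,0],0],[255,[0,0,0],0],[0,[0,0,0],0],[0,[0,0,0],0],[0,[0,0,0],0]]'

```text
time_s: 37.85
tcp_pos: [0.5267, 0.2692, 0.1854]
eef_rot: [-180.0, -0.0, 166.7]
ft_force: [-0.3, -0.9, -0.2]
grip_width: 0.683
gripper_force: 0.0
```

Request:
send_rows --motion '[[0,[0,0,0],0],[0,[0,0,-0.04],0],[0,[0,0,-0.05],0],[0,[-0.03,0,-0.03],0],[0,[0,0,0],0]]'

```text
time_s: 38.35
tcp_pos: [0.56, 0.2624, 0.3127]
eef_rot: [179.7, 0.6, 166.7]
ft_force: [0.2, -0.5, -0.1]
grip_width: 0.999
gripper_force: 0.0
```

```bash
python3 - <<'E'
from look import *
lens(('scene','side','wrist'))
for c in ['wrist','scene']:
    for t in ['puck','cutter','case','tray','beaker_50','rubber_stopper','tape_roll']: print(c,t,[(np.round(r['centre'],3).tolist(),round(r['confidence'],2)) for r in place_of(c,t)[:1]])
E
python3 -c "
import cv2,numpy as np
a=cv2.resize(cv2.imread('pics/l_scene.png')[130:330,100:420],(480,300));b=cv2.resize(cv2.imread('pics/l_wrist.png'),(480,300))
cv2.imwrite('pics/fin.png',np.vstack([a,b]))"
```

```text
38.35 [0.56   0.2624 0.3127] [179.7   0.6 166.7] [ 0.2 -0.5 -0.1] 0.999 0.0 [ 18.   0.  89.  -0.  90. -58.]
scene lens_knob [([0.5263, 0.271, 0.1856], 0.89)]
scene lens [([0.4526, 0.2856, 0.1505], 0.59)]
scene stand [([0.5921, 0.2574, -0.0001], 0.95)]
scene bin_in [([0.4505, 0.2865, 0.0029], 0.92)]
side lens_knob [([0.5264, 0.2745, 0.1861], 0.95)]
side lens [([0.451, 0.2852, 0.1505], 0.62)]
side stand [([0.5893, 0.2584, 0.0001], 0.81)]
side bin_in [([0.4521, 0.2816, 0.0062], 0.57)]
wrist lens_knob [([0.5251, 0.2719, 0.1859], 0.59)]
wrist lens [([0.4538, 0.2914, 0.1488], 0.67)]
wrist stand [([0.5909, 0.2613, -0.0008], 0.67)]
wrist bin_in [([0.5477, 0.4828, 0.0007], 0.66)]
wrist puck []
wrist cutter []
wrist case [([0.452, 0.349, 0.008], 0.61)]
wrist tray [([0.475, -0.197, 0.002], 0.6)]
wrist beaker_50 [([0.641, 0.019, 0.001], 0.85)]
wrist rubber_stopper [([0.4, 0.012, 0.003], 0.85)]
wrist tape_roll [([0.55, 0.487, 0.004], 0.65)]
scene puck [([0.48, 0.288, 0.002], 0.58)]
scene cutter [([0.421, 0.294, 0.006], 0.47)]
scene case [([0.454, 0.345, 0.003], 0.58)]
scene tray [([0.475, -0.202, 0.004], 0.85)]
scene beaker_50 [([0.638, 0.02, -0.002], 0.64)]
scene rubber_stopper [([0.638, 0.021, -0.0], 0.73)]
scene tape_roll [([0.552, 0.48, -0.002], 0.79)]
```

View pics/fin.png

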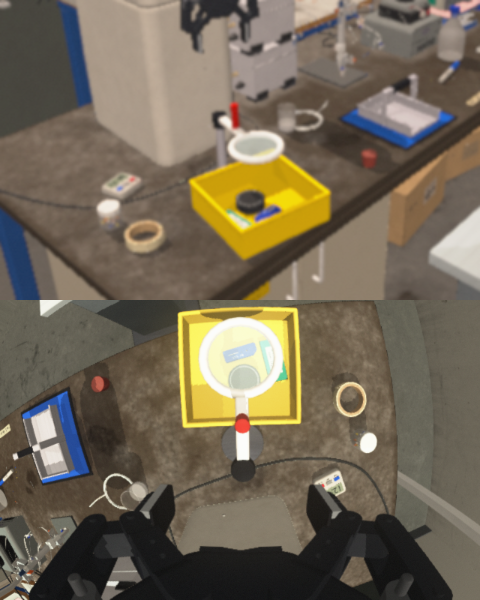

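The picture shows the puck, cutter and case in the bin and the lens centred over it (lens at (240,358) in the lower view). The empty tray is on its mat, and the beaker, stopper and tape are where they were. Handing in.

```bash
python3 -c "
from station import *
print(sign_off())"
```

```text
the job is handed in; nothing more can be done
None
```

I handed the job in after about 39–40 s on the robot's clock: all three parts are in the bin, the empty tray is flat within about 5 mm of the mat's middle, the lens is back over the bin to within a few mm, and the beaker, stopper and tape show no measurable shift; because the tool can't tilt, I tipped the tray by resting its rear underside on the bin rim (contact force about 10 N), and the verdict was not shown.

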